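Let a tin out of the lidded rack pocket and close the lid softly

ROBOT

A 7-joint arm with a two-finger parallel gripper is mounted at the origin on the work surface. World frame = base frame: x ahead of the robot, y to its left, z up, the work surface at z = 0. Lengths are in m, angles in rad, forces in N, time in s.
With the tool pointing down it reaches from about 0.425 to 0.8 m from the base axis. Payload 8.3 kg.
Tool frame: the origin (TCP) lies on the mounting face of the last link; the fingertips stand 173 mm ahead of it and the grasp point (between the pads) lies 155 mm ahead of it (bot.grip_point_offset is the distance from the TCP to the grasp point, in m); z points along the fingers, y is the line along which they close (so a half turn about z gives the same grasp; the last joint's range is limited). The gripper opens to 85 mm and grips with 20 to 120 N. Pads are 22 mm wide; open, the fingers measure 114 mm over their backs; the gripper's body (76 mm by 85 mm) begins 54 mm behind the grasp point. The pads swing forward as they close: fully open they stand 13 mm farther back than shut.
Start: joints at [1.206, 0.383, 0.016, 1.37, -0.006, 1.388, -0.046], TCP at [0.186, -0.597, 0.405] pointing down, gripper open.
Joint ranges: [-2.95, 2.95], [-0.25, 2.06], [-1.52, 1.56], [0.18, 2.33], [-1.44, 4.58], [0.02, 2.06], [-3.01, 3.01]. Speed limits (rad/s): [2.39, 2.39, 3.01, 3.01, 3.14, 3.14, 3.14].

INTERFACE

Orientations are given as a rotation vector (axis times angle).
In Python, from workcell import bot gives the robot as it stands.
- The arm moves only by the tool carry_out, never from a script. Its argument "plan" is a list of rows, each a list of 7 numbers: the gripper command: -1 is shut, 1 is fully open, values between are in proportion, then the shift along the tool's x, y, z in cm, then the turn, a rotation vector about the tool's x, y, z in rad. A call has 1 to 20 rows; each row shifts and turns the commanded pose from where the row before left it, along the tool's axes as they then stand; what a row does not reach is not made up. A row lasts 1/12 s, in which the tool goes at most 41.7 mm and 7.16 degrees, less where a joint would pass 70% of its speed; a pose out of reach is approached as far as the arm can. A call is refused whole if a number of a shift passes 4.17 or a number of a turn 0.125, either way. A call with a gripper value outside its range is refused whole. The fingers move at their own pace and stop on an object; the grip force is fixed at half the most. Time passes only in rows, so rows that do not move let the fingers close. It gives the time, the measured TCP pose, the force, the opening and the grip force at its end, in the units of the state.
- bot.observe(): the state, without advancing time (a new reading comes with each control period).
- bot.read_camera(name): name is "scene" or "top" or "wrist"; returns the picture (384x512x3 uint8, blue, green, red); there is no depth.
- bot.camera_info(name): a dict with "K" (3x3 intrinsics, pixels), "pose" (4x4, takes a point from camera to world coordinates); the wrist camera has in their place "T_tool_cam" (4x4, takes a point from camera to tool coordinates, whose origin is the TCP and whose axes are the flange's). Camera axes: x right, y down, z forward; pixel columns grow to the right and rows downward; lengths in m; the calibration is good to about 2 mm. A picture is of the moment at which its call begins: read the wrist's pose just before it. camera_info takes no time and is no camera call.
- bot.sign_off(): hands the job in; it is judged then, once.
The state is a dict: "time": time; "q": joint angles; "qvel": joint speeds; "tau": joint torques, N m; "ee_pos": TCP position; "tcp_rot": TCP orientation; "force": force on the tool from outside, world axes, zero at the start; "torque": the same for the moment, N m; "gripper_width": opening from 0.0 (shut) to 1.0 (fully open); "finger_force": force on a finger pad.
Only numpy, scipy, OpenCV 4.12 (cv2) and the standard library are available. Lean on these libraries where they do the work, as an engineer would, in place of code of your own. Each camera call takes 0.05 s, during which the arm holds its last target. There are 200 camera calls.

TASK

Press down the lever of the white dispenser pocket until its flap lid stands wide open and the tin inside rolls out, and keep the lid open until the tin has come to rest in the catch tray. Then ease the lever back up so that the lid comes down softly and shuts without slamming, and leave it closed. Touch only the lever: do not lift or steady the lid by hand, do not touch the tin, and leave the other things on the table where they stand.

Things in the scene. Friction and masses are not known exactly. Their poses are not given: they have to be found in the camera images.
- pocket: White plastic dispenser pocket, fixed on the table. Origin on the table under the middle of the chute; z up, +y along the chute to its mouth, x across. Slotted chute: y -77 to +77 mm, 89 wide, 113 high, floor sloping 10 degrees down to the mouth. Catch tray: y +79 to +203 mm, 79 wide inside, floor 6 to 16 mm high, end wall 75 mm. The lever sticks out at the -y end.
- lever (a joint): Angle (rad) of the axle that carries lever and flap lid: 0 = lid shut, lever up; 0.75 = wide open at a hard stop, lever down (0.6 and more counts as wide open). The lid's weight turns it back to 0: 1 to 3 N down on the paddle holds it. Let go while open, the lid slams; soft means under 1.5 rad/s in the last 0.2 rad.
- hinge (a point): Middle of the axle, fixed in the pocket at y -75 mm and 120 mm above the table; the axle lies along the pocket's x.
- lever_pad (a point): Middle of the top face of the lever's flat grey paddle (54 mm across x, 52 along the lever, 8 thick), 112 mm from the axle on its -y side; moves with the lever on an arc about the hinge. Lid shut: lever slopes up 0.35 rad from the axle, this point 163 mm above the table. Wide open: slopes down 0.40 rad, 81 mm high. Nothing stands beneath it.
- flap_edge (a point): Middle of the lower edge of the lid's front lip. The slotted white lid (160 mm long, 82 wide) reaches from the axle over the chute; its 65 mm lip closes the mouth. Lid shut: 55 mm above the table; wide open: 182 mm (the lid's highest corner about 230 mm).
- tin: Closed round tin with a paper band, 56 mm in diameter and 70 mm long, about 150 g, lying across the chute against the inside of the lip; it rolls out by itself into the tray once the lid is up. Origin at its centre; its x axis is its length.
- tray (a point): Middle of the catch tray's floor where the tin comes to rest (its centre then within 30 mm of this point horizontally, about 35 mm above the table).
- jar: Bystander: closed glass coffee jar, 70 mm in diameter, 125 mm high, loose. Origin under its centre.
- cups: Bystander: stack of two green cups, 75 mm in diameter, 110 mm high, loose. Origin under its centre.
- canister: Bystander: an upright aluminium tin, 56 mm in diameter, 70 mm high, loose. Origin under its centre.
- pot: Bystander: small lidded white ceramic pot, 88 mm in diameter, 88 mm high, loose. Origin under its centre.
- spoon: Bystander: aluminium spoon, 150 mm long, lying flat. Origin under its middle.
- clock: Bystander: small black alarm clock, 40 x 75 x 76 mm, loose. Origin under its centre.
- book: Bystander: book lying flat, 120 x 170 x 24 mm, loose. Origin under its centre.
Things that resemble listed ones, but are neither listed nor needed, are in the scene too. Leave any green look-alike of the tin alone.

How it is judged:
By the outcome, as a careful person would: the job done as asked, in the order asked, and still so for the second after the job is handed in, with the robot touching nothing.
It also fails if it takes over 43 s, if anything falls off the work surface, if the arm or the gripper's body presses on something with over 40 N, if the wrist force passes 120 N, or if a joint passes its speed limit or range.

## Working session

There is one attempt and no reset: what is moved stays moved. The work goes in short steps, Python scripts to look and compute and a tool call to move; the robot and the scene stay as the last step left them, time stands still between calls to the robot, and variables do not carry over. Pictures are saved under pics/ and viewed, at most 10 in all, crops included, and the job is handed in when it is done.

Besides the shell and the picture viewer there is one more tool, called by a JSON object that holds its "method" and its "body". carry_out: Moves the arm, as the interface text tells. Its arguments: {"type":"object","properties":{"plan":{"type":"array","items":{"type":"array","items":{"type":"number"}}}},"required":["plan"]}

```bash
mkdir -p pics
python3 - <<'E'
from workcell import bot
import cv2,numpy as np
a=bot.read_camera("scene");b=bot.read_camera("top")
cv2.imwrite("pics/scene.png",a);cv2.imwrite("pics/top.png",b)
for n in("scene","top"):
    i=bot.camera_info(n);print(n,np.round(i["K"],1).tolist(),np.round(i["pose"],3).tolist())
s=bot.observe();print(s["time"],s["ee_pos"],s["tcp_rot"],s["force"])
E
```

```text
scene [[415.8, 0.0, 253.2], [0.0, 415.8, 189.3], [0.0, 0.0, 1.0]] [[-0.487, 0.531, -0.693, 1.271], [0.873, 0.287, -0.394, 0.43], [-0.01, -0.797, -0.604, 0.723], [0.0, 0.0, 0.0, 1.0]]
top [[396.2, 0.0, 262.3], [0.0, 396.2, 190.8], [0.0, 0.0, 1.0]] [[-0.03, -0.992, 0.125, 0.454], [-0.999, 0.034, 0.035, 0.009], [-0.039, -0.123, -0.992, 1.05], [0.0, 0.0, 0.0, 1.0]]
0.1 [ 0.18576957 -0.59660263  0.40376413] [-3.10415027e+00 -4.72066306e-01  4.35825077e-04] [ 0.00586073 -0.18238567 -0.67673541]
```

View pics/scene.png

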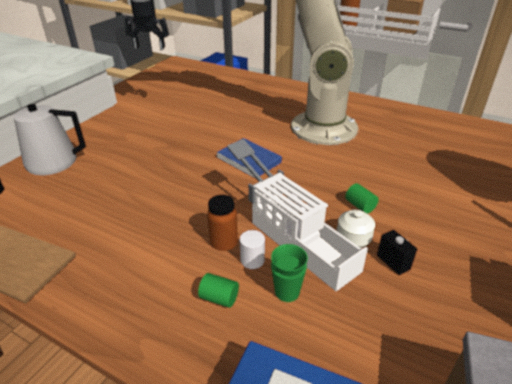

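View pics/top.png

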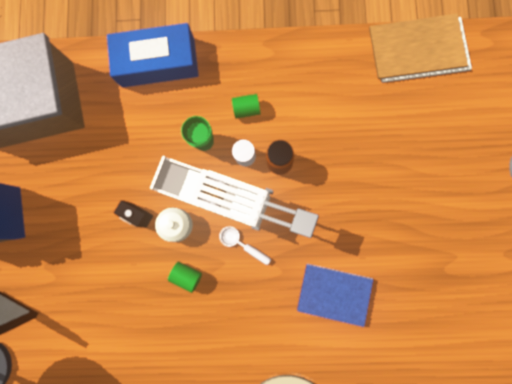

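The top view shows the pocket with its tray end at about (158,175), the hinge at about (266,207) and the grey paddle at about (304,222). Things that could be mistaken for the paddle: spoon bowl (229,237), canister top (243,152), and the dark patch at (348,241), which is the paddle's shadow. I choose (304,222), because its two arms run to the axle. The green tin look-alikes are at (246,105) and (184,277).

```bash
cat > h.py <<'E'
from workcell import bot
import cv2,numpy as np
from scipy.spatial.transform import Rotation as R
def ray(n,px,z):
    i=bot.camera_info(n);K=np.array(i["K"]);T=np.array(i["pose"])
    d=T[:3,:3]@np.linalg.solve(K,[px[0],px[1],1]);o=T[:3,3]
    return o+d*(z-o[2])/d[2]
def proj(n,p):
    i=bot.camera_info(n);T=np.linalg.inv(i["pose"]);c=T[:3,:3]@p+T[:3,3];u=np.array(i["K"])@c;return u[:2]/u[2]
E
python3 - <<'E'
from h import *
b=cv2.imread("pics/top.png");a=cv2.imread("pics/scene.png")
hsv=cv2.cvtColor(b,cv2.COLOR_BGR2HSV)
m=((hsv[...,1]<60)&(hsv[...,2]>100)).astype(np.uint8)
m[:, :288]=0;m[:,325:]=0;m[:200]=0;m[245:]=0
m=cv2.morphologyEx(m,cv2.MORPH_OPEN,np.ones((7,7)))
c=max(cv2.findContours(m,0,2)[0],key=cv2.contourArea);r=cv2.minAreaRect(c);print(r)
pad=ray("top",r[0],.163);print("pad",pad)
for px,z,n in(((266,207),.12,"hinge"),((163,158),.075,"e1"),((152,188),.075,"e2")):print(n,ray("top",px,z))
e=(ray("top",(163,158),.075)+ray("top",(152,188),.075))/2
d=(e-pad)[:2];print("len",np.linalg.norm(d),"expect .383",d/np.linalg.norm(d),np.degrees(np.arctan2(d[1],d[0])))
print("scene proj pad",proj("scene",pad))
t=cv2.resize(b[140:260,140:360],None,fx=3,fy=3,interpolation=2)
s=cv2.resize(a[130:300,200:400],None,fx=2.1,fy=2.1,interpolation=2)
w=max(t.shape[1],s.shape[1])
cv2.imwrite("pics/crop.png",t)
cv2.imwrite("pics/crop2.png",s)
E
```

```text
((303.0000305175781, 222.50001525878906), (23.71708106994629, 23.71708106994629), 18.434947967529297)
pad [ 0.49114769 -0.04841243  0.163     ]
hinge [0.53205985 0.03406125 0.12      ]
e1 [0.66879963 0.29228896 0.075     ]
e2 [0.59308169 0.32006972 0.075     ]
len 0.381152721782216 expect .383 [0.36676367 0.93031414] 68.48383748459416
scene proj pad [240.56620818 148.34254107]
```

View pics/crop.png

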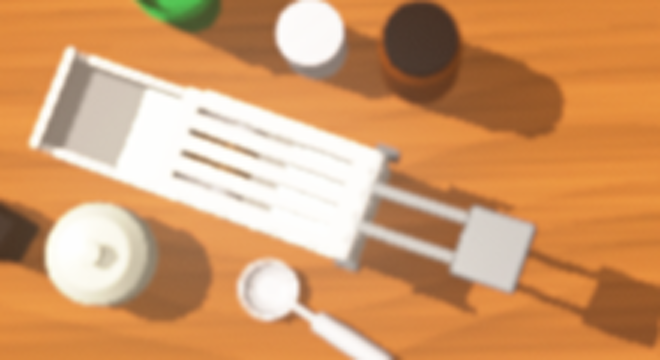

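View pics/crop2.png

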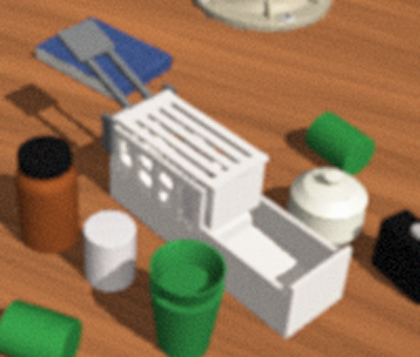

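The crops confirm the grey paddle at the end of the two lever arms. The predicted pixel in the scene view (240,148) also lands on it, and the measured length of 381 mm agrees with the geometry. Next I align the tool, shut the gripper and go above the paddle.

{"method": "carry_out", "body": {"plan": [[-1,0,0,0,0,0,-0.0894],[-1,0,0,0,0,0,-0.0894],[-1,0,0,0,0,0,-0.0894],[-1,0,0,0,0,0,-0.0894],[-1,0,0,0,0,0,-0.0894],[-1,0,0,0,0,0,-0.0894],[-1,0,0,0,0,0,-0.0894],[-1,0,0,0,0,0,-0.0894],[-1,0,0,0,0,0,-0.0894],[-1,0,0,0,0,0,-0.0894]]}}

```text
time: 0.93
ee_pos: [0.1858, -0.5967, 0.4041]
tcp_rot: [-2.592, -1.774, -0.001]
force: [-0.2, 1.1, -0.5]
gripper_width: 0.001
finger_force: 0.0
```

{"method": "carry_out", "body": {"plan": [[-1,3.1,0.41,0,0,0,0],[-1,3.1,0.41,0,0,0,0],[-1,3.1,0.41,0,0,0,0],[-1,3.1,0.41,0,0,0,0],[-1,3.1,0.41,0,0,0,0],[-1,3.1,0.41,0,0,0,0],[-1,3.1,0.41,0,0,0,0],[-1,3.1,0.41,0,0,0,0],[-1,3.1,0.41,0,0,0,0],[-1,3.1,0.41,0,0,0,0],[-1,3.1,0.41,0,0,0,0],[-1,3.1,0.41,0,0,0,0],[-1,3.1,0.41,0,0,0,0],[-1,3.1,0.41,0,0,0,0],[-1,3.1,0.41,0,0,0,0],[-1,3.1,0.41,0,0,0,0],[-1,3.1,0.41,0,0,0,0],[-1,3.1,0.41,0,0,0,0],[-1,0,0,0,0,0,0],[-1,0,0,0,0,0,0]]}}

```text
time: 2.6
ee_pos: [0.4593, -0.1027, 0.4045]
tcp_rot: [-2.592, -1.774, -0.0]
force: [0.0, -1.0, 0.4]
gripper_width: 0.003
finger_force: 0.0
```

Run:
```python
from h import *
s=bot.observe();w=bot.read_camera("wrist");cv2.imwrite("pics/w.png",w)
Rt=R.from_rotvec(s["tcp_rot"]).as_matrix();p=np.array(s["ee_pos"])
print(s["time"],p,Rt.round(3).tolist(),s["q"].round(2) if hasattr(s["q"],"round") else s["q"],s["force"])
i=bot.camera_info("wrist");T=np.eye(4);T[:3,:3]=Rt;T[:3,3]=p;T=T@np.array(i["T_tool_cam"]);K=np.array(i["K"])
Ti=np.linalg.inv(T);pad=np.array([.491,-.048,.163]);c=Ti[:3,:3]@pad+Ti[:3,3];u=K@c;print("pad pix",u[:2]/u[2])
hsv=cv2.cvtColor(w,cv2.COLOR_BGR2HSV);np.savez("w.npz",T=T,K=K)
tgt=np.array([.490,-.051]);d=np.r_[tgt-p[:2],0];print("tool shift cm",Rt.T@d*100)
```

```text
2.6 [ 0.45928872 -0.10268336  0.40447686] [[0.362, 0.932, -0.0], [0.932, -0.362, 0.001], [0.001, -0.001, -1.0]] [ 0.71  0.08 -0.59  1.75  0.05  1.32 -0.26] [ 0.02859021 -0.9542456   0.44357829]
pad pix [268.01749271 123.49336838]
tool shift cm [5.92972199e+00 9.90919459e-01 2.45472232e-03]
```

View pics/w.png

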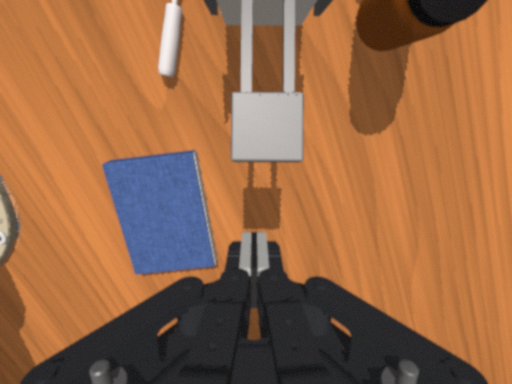

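The wrist view shows the paddle centred at (267,126). The prediction was (268,123), so the position holds to about 2 mm. Now I move over it and down to just above.

{"method": "carry_out", "body": {"plan": [[-1,3,0.5,0,0,0,0],[-1,2.95,0.5,0,0,0,0],[-1,0,0,2,0,0,0],[-1,0,0,2,0,0,0],[-1,0,0,1,0,0,0],[-1,0,0,0,0,0,0],[-1,0,0,0,0,0,0]]}}

```text
time: 3.23
ee_pos: [0.4896, -0.0541, 0.3546]
tcp_rot: [-2.598, -1.765, 0.002]
force: [0.5, -0.6, 0.3]
gripper_width: 0.003
finger_force: 0.0
```

{"method": "carry_out", "body": {"plan": [[-1,0,0,0.5,0,0,0],[-1,0,0,0.5,0,0,0],[-1,0,0,0.5,0,0,0],[-1,0,0,0.5,0,0,0],[-1,0,0,0.5,0,0,0],[-1,0,0,0.5,0,0,0],[-1,0,0,0.5,0,0,0],[-1,0,0,0.5,0,0,0],[-1,0,0,0,0,0,0]]}}

```text
time: 3.98
ee_pos: [0.4897, -0.0528, 0.3136]
tcp_rot: [-2.596, -1.768, 0.001]
force: [-1.0, -0.5, 0.9]
gripper_width: -0.002
finger_force: 0.8
```

{"method": "carry_out", "body": {"plan": [[-1,0,0,0.5,0,0,0],[-1,0,0,0.5,0,0,0],[-1,0,0,0.5,0,0,0],[-1,0,0,0.5,0,0,0],[-1,0,0,0.5,0,0,0],[-1,0,0,0.5,0,0,0],[-1,0,0,0.5,0,0,0],[-1,0,0,0.5,0,0,0],[-1,0,0,0.5,0,0,0],[-1,0,0,0.5,0,0,0],[-1,0,0,0,0,0,0],[-1,0,0,0,0,0,0],[-1,0,0,0,0,0,0],[-1,0,0,0,0,0,0],[-1,0,0,0,0,0,0],[-1,0,0,0,0,0,0]]}}

```text
time: 5.32
ee_pos: [0.4899, -0.053, 0.2648]
tcp_rot: [2.597, 1.768, -0.0]
force: [-1.5, 0.3, 1.6]
gripper_width: 0.002
finger_force: 0.8
```

Run:
```python
from h import *
a=bot.read_camera("scene");t=bot.read_camera("top");print(bot.observe()["time"])
a=cv2.resize(a[80:310,180:420],None,fx=2,fy=2);t=cv2.resize(t[140:260,130:350],(0,0),fx=1.4,fy=1.4)
c=np.zeros((460,800,3),np.uint8);c[:460,:480]=a;c[:t.shape[0],490:490+t.shape[1]]=t;cv2.imwrite("pics/open.png",c)
```

```text
5.4167
```

View pics/open.png

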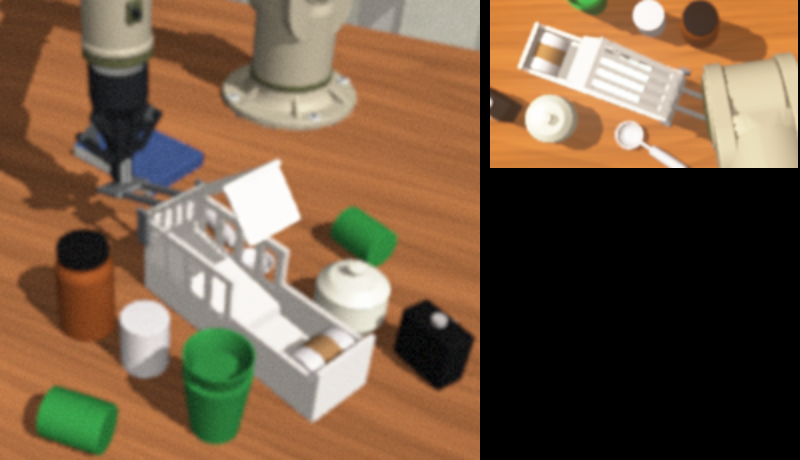

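The lid is up and the tin with its brown band lies in the tray, at crop pixel (548,50), which is about (171,176) in the top view. I press a few mm further for margin on "wide open", then confirm the tin is at rest.

{"method": "carry_out", "body": {"plan": [[-1,0,0,0.2,0,0,0],[-1,0,0,0.2,0,0,0],[-1,0,0,0,0,0,0],[-1,0,0,0,0,0,0],[-1,0,0,0,0,0,0],[-1,0,0,0,0,0,0],[-1,0,0,0,0,0,0],[-1,0,0,0,0,0,0]]}}

```text
time: 6.08
ee_pos: [0.49, -0.0528, 0.2608]
tcp_rot: [2.596, 1.768, 0.001]
force: [-0.1, 1.2, 2.0]
gripper_width: -0.004
finger_force: 0.7
```

```bash
cat > tin.py <<'E'
from h import *
def tin():
    t=bot.read_camera("top");h=cv2.cvtColor(t,cv2.COLOR_BGR2HSV)[150:200,145:200]
    m=((h[...,1]>70)&(h[...,0]<25)).astype(np.uint8)
    g=np.zeros_like(m);cv2.fillConvexPoly(g,np.array([[163-145,162-150],[198-145,172-150],[190-145,196-150],[154-145,186-150]]),1);m*=g
    ys,xs=np.nonzero(m);px=(xs.mean()+145,ys.mean()+150)
    return len(xs),px,ray("top",px,.06)
E
python3 - <<'E'
from tin import *
pad=np.array([.491,-.048]);u=np.array([.3647,.9311])
for k in range(2):
    n,px,p=tin();print(n,px,p,"s along",(p[:2]-pad)@u*1000-178.5,"across",float(np.cross(u,p[:2]-pad))*1000)
    for _ in range(5): bot.read_camera("top")
s=bot.observe();print(s["time"],s["ee_pos"],s["force"])
# lip edge height check via scene: expected pixels of flap edge when open .6/.75
H=np.r_[pad+.1035*u,.12]
for th in(.6,.67,.75):
    # edge at shut: rel along .16, dz -.065
    c,sn=np.cos(th),np.sin(th);a,z=.160,-.065
    p=np.r_[H[:2]+u*(a*c-z*sn),.12+a*sn+z*c];print(th,p[2],proj("scene",p))
E
```

```text
244 (np.float64(171.77049180327867), np.float64(177.90573770491804)) [0.61946131 0.27394486 0.06      ] s along 168.11269698845467 across -2.197036893353932
241 (np.float64(171.78838174273858), np.float64(177.9792531120332)) [0.61926963 0.27389898 0.06      ] s along 168.00007812643196 across -2.0352967187734077
6.6833 [ 0.48995182 -0.05283122  0.2607392 ] [0.09321974 0.79779317 1.40913873]
0.6 0.15669598077407657 [318.17128749 201.05753269]
0.67 0.16840934964359436 [317.61967481 196.16245256]
0.75 0.1815024251269351 [316.63192358 190.39226162]<stdin>:4: DeprecationWarning: Arrays of 2-dimensional vectors are deprecated. Use arrays of 3-dimensional vectors instead. (deprecated in NumPy 2.0)
```

The tin is at rest: two readings 0.3 s apart agree to 0.2 mm. The lip edge projects near (320,194), which corresponds to about 0.7 rad, so the lid is wide open. Now I ease it up.

{"method": "carry_out", "body": {"plan": [[-1,0,0,-0.1,0,0,0],[-1,0,0,-0.2,0,0,0],[-1,0,0,-0.3,0,0,0],[-1,0,0,-0.3,0,0,0],[-1,0,0,-0.3,0,0,0],[-1,0,0,-0.3,0,0,0],[-1,0,0,-0.3,0,0,0],[-1,0,0,-0.3,0,0,0],[-1,0,0,-0.3,0,0,0],[-1,0,0,-0.3,0,0,0],[-1,0,0,-0.3,0,0,0],[-1,0,0,-0.3,0,0,0],[-1,0,0,-0.3,0,0,0],[-1,0,0,-0.3,0,0,0],[-1,0,0,-0.3,0,0,0],[-1,0,0,-0.3,0,0,0],[-1,0,0,-0.3,0,0,0],[-1,0,0,-0.2,0,0,0],[-1,0,0,-0.2,0,0,0],[-1,0,0,-0.2,0,0,0]]}}

```text
time: 8.35
ee_pos: [0.4899, -0.0526, 0.3149]
tcp_rot: [-2.596, -1.769, -0.0]
force: [0.8, 0.7, 2.4]
gripper_width: 0.0
finger_force: 0.8
```

{"method": "carry_out", "body": {"plan": [[-1,0,0,-0.2,0,0,0],[-1,0,0,-0.2,0,0,0],[-1,0,0,-0.2,0,0,0],[-1,0,0,-0.2,0,0,0],[-1,0,0,-0.2,0,0,0],[-1,0,0,-0.2,0,0,0],[-1,0,0,-0.2,0,0,0],[-1,0,0,-0.2,0,0,0],[-1,0,0,-0.2,0,0,0],[-1,0,0,-0.2,0,0,0],[-1,0,0,-0.2,0,0,0],[-1,0,0,-0.2,0,0,0],[-1,0,0,-0.2,0,0,0],[-1,0,0,-0.2,0,0,0],[-1,0,0,-0.2,0,0,0],[-1,0,0,-0.2,0,0,0],[-1,0,0,-0.2,0,0,0],[-1,0,0,-0.2,0,0,0],[-1,0,0,-0.2,0,0,0],[-1,0,0,-0.2,0,0,0]]}}

```text
time: 10.02
ee_pos: [0.4899, -0.0528, 0.3549]
tcp_rot: [-2.596, -1.768, 0.0]
force: [-0.5, 1.0, -0.3]
gripper_width: -0.002
finger_force: 0.0
```

{"method": "carry_out", "body": {"plan": [[-1,0,0,-1,0,0,0],[-1,0,0,-2,0,0,0],[-1,0,0,-3,0,0,0],[-1,0,0,-3,0,0,0],[-1,-3,0,0,0,0,0],[-1,-3,0,0,0,0,0],[-1,-3,0,0,0,0,0],[-1,0,0,0,0,0,0],[-1,0,0,0,0,0,0],[-1,0,0,0,0,0,0]]}}

```text
time: 10.85
ee_pos: [0.4571, -0.136, 0.4453]
tcp_rot: [2.596, 1.769, 0.001]
force: [0.2, 1.1, 0.6]
gripper_width: -0.002
finger_force: 0.0
```

Run:
```python
from tin import *
print(tin());s=bot.observe();print(s["time"],s["ee_pos"],s["force"])
a=bot.read_camera("scene");t=bot.read_camera("top")
a=cv2.resize(a[80:310,180:420],None,fx=2,fy=2);t=cv2.resize(t[140:260,130:350],(0,0),fx=1.4,fy=1.4)
c=np.zeros((460,800,3),np.uint8);c[:460,:480]=a;c[:t.shape[0],490:490+t.shape[1]]=t;cv2.imwrite("pics/shut.png",c)
```

```text
(244, (np.float64(171.77049180327867), np.float64(177.90573770491804)), array([0.61946131, 0.27394486, 0.06      ]))
10.9 [ 0.45727916 -0.13547274  0.44517056] [-0.0183285   0.36126583 -0.85336606]
```

View pics/shut.png

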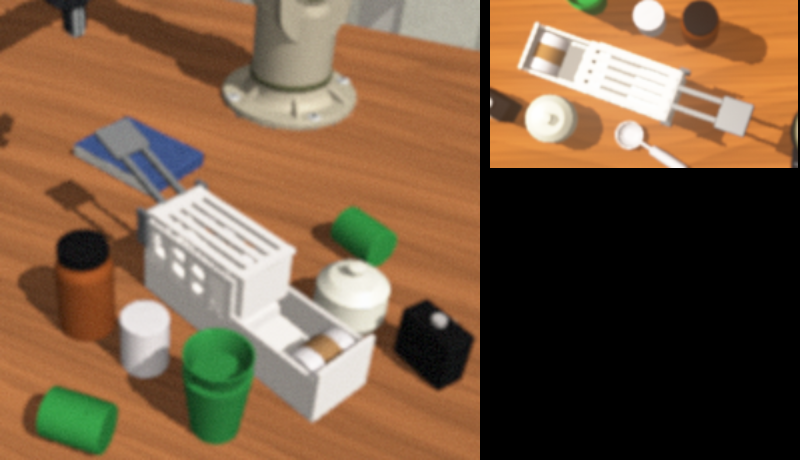

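The lid is shut, with its lip at about (260,290) in the crop. The lever is up, the tin lies in the tray at about (325,345), the bystanders are unmoved and the arm is clear.

```bash
python3 -c "
from workcell import bot
print(bot.sign_off())"
```

```text
the job is handed in; nothing more can be done
None
```

The job is handed in after about 11 s of the 43 s: the tin rolled out and is at rest in the catch tray, and the lid was eased shut at roughly 0.3 rad/s and stays closed; only the lever was touched.

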